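Clip the battery pack into its charging dock

ROBOT

A 7-joint arm with a two-finger parallel gripper is mounted at the origin on a cart in front of the work surface, level with it; the furniture and walls round the work are solid. World frame = base frame: x ahead of the robot, y to its left, z up, the work surface at z = 0. Lengths are in m, angles in rad, forces in N, time in s.
With the tool pointing down it reaches from about 0.425 to 0.95 m from the base axis. Payload 16.7 kg.
Tool frame: the origin (TCP) lies on the centre line of the jaws, within the pads' length; the fingertips stand 8 mm ahead of it and the grasp point (between the pads) lies 11 mm behind it; z points along the fingers, y is the line along which they close (so a half turn about z gives the same grasp; the last joint's range is limited). The gripper opens to 94 mm and grips with 3 to 60 N. Pads are 16 mm wide; open, the fingers measure 119 mm over their backs; the gripper's body (75 mm by 177 mm) begins 78 mm behind the grasp point.
Start: joints at [1.03, 0.426, 0.074, 1.606, -0.034, 1.111, -0.067], TCP at [0.257, -0.624, 0.213] pointing down, gripper open.
Joint ranges: [-2.85, 2.85], [-0.5, 2.14], [-1.23, 1.37], [0.21, 2.46], [-1.02, 4.16], [0.16, 2.05], [-2.73, 2.73]. Speed limits (rad/s): [1.89, 1.89, 2.39, 2.39, 3.01, 3.01, 3.01].

INTERFACE

Orientations are given as a unit quaternion [w, x, y, z].
In Python, from rig import readout, optics, workorder gives the robot as it stands. The module is installed in compiled form; this text tells all that it offers.
- The arm moves only by the tool arm_command, never from a script. Its argument "commands" is a list of rows, each an object with "claw": the gripper command: -1 is shut, 1 is fully open, values between are in proportion; "translation": the shift along the tool's x, y, z in m, a list of three; "roll": the turn about the tool's z in rad. In form: [{"claw": claw, "translation": [x, y, z], "roll": roll}, ...]. A call has exactly 10 rows; each row is the pose to reach, as a shift and turn from the pose commanded when the call began, along the tool's axes at that moment; what a row does not reach only later rows make up. A row lasts 1/10 s, in which the tool goes at most 50 mm and 8.59 degrees, less where a joint would pass 70% of its speed; a pose out of reach is approached as far as the arm can. A call with a gripper value outside its range is refused whole. The fingers move at their own pace and stop on an object; "newtons" is the grip in N (left out, the last holds). Time passes only in rows, so rows that repeat a pose let the fingers close, or fill a call up. It gives the time, the measured TCP pose, the force, the opening and the grip force at its end, in the units of the state.
- readout.sense(): the state, without advancing time (a new reading comes with each control period).
- optics.get_image(name): name is "scene" or "side" or "wrist"; returns a dict with "frame" (480x640x3 uint8, red, green, blue), "K" (3x3 intrinsics, pixels), "cam_to_world" (4x4, takes a point from camera to world coordinates); the wrist camera has in their place "mount" (4x4, takes a point from camera to tool coordinates, whose origin is the TCP and whose axes are the flange's). Camera axes: x right, y up, looking along -z (the intrinsics and any distortion apply to the point x, -y, -z); pixel columns grow to the right and rows downward; lengths in m; the calibration is good to about 2 mm. A picture is of the moment at which its call begins: read the wrist's pose just before it. There is no depth.
- workorder.finish_job(): hands the job in; it is judged then, once.
The state is a dict: "t": time; "joint_positions": joint angles; "qd": joint speeds; "joint_efforts": joint torques, N m; "eef_pos": TCP position; "tool_rot": TCP orientation; "wrist_force": force on the tool from outside, world axes, zero at the start; "torque": the same for the moment, N m; "opening": finger opening in m; "finger_force": force on a finger pad.
Only numpy, scipy, OpenCV 4.12 (cv2) and the standard library are available. Lean on these libraries where they do the work, as an engineer would, in place of code of your own. Each camera call takes 0.05 s, during which the arm holds its last target. There are 200 camera calls.

TASK

Put the battery pack on charge: hook the flat toe at one end of the pack under the fixed lip of the white charging dock with the other end raised, then swing that end down and press it until the dock's black spring catch snaps over it and the pack lies flat in the bay. Leave the pack clipped in, and do not disturb the small dish beside the dock, the dropper bottle, the pen, the syringe or the timer.

Things in the scene. Friction and masses are not known exactly. Their poses are not given: they have to be found in the camera images.
- pack: Loose grey battery pack lying flat: block 110 x 50 x 40 mm (x, y, z), 0.15 to 0.3 kg, 134 mm long over all with a toe at its -x end and a ledge at its +x (heel) end, both level with the underside. Origin: centre of the block's underside, z up. A paper label on the top, a small black patch on the top at the heel end. Grip it across the 50 mm width.
- pack_toe (a point): Middle of the toe's end face, 73 mm from the pack's origin along its -x, 4 mm above the underside. The toe is a flat tongue, 18 mm long, 40 mm wide, 8 mm thick.
- pack_heel (a point): Middle of the heel ledge's end face, 61 mm from the pack's origin along its +x, 5 mm above the underside. The ledge is 6 mm long, 24 mm wide, 10 mm high.
- dock: White charging dock fixed to the worktop, 166 x 84 mm, long side along its x (x = -79 to +87 mm), lip at its -x end and catch at its +x end; the lip end is the one nearer the robot's side of the worktop (turned up to 23 degrees). Origin on the worktop, z up. Low rails along both sides, 8 mm above the bay's floor, 60 mm apart inside. From lip to catch there are at most 129 mm, so the pack cannot go in level.
- dock_floor (a point): Point on the bay's floor (10 mm above the worktop, over the dock's origin), axes as the dock's. The fully seated pack has its axes along the dock's, its underside on this floor and its origin 1 to 6 mm from here along +x; its top is then 50 mm above the worktop.
- dock_lip (a point): Middle of the fixed lip's lower inner edge: x = -61 mm, 24 mm above the worktop (14 mm above the bay's floor) in the dock's frame. The lip is 5 mm thick, 72 mm wide, and reaches 9 mm in from the end wall, whose inner face is at x = -70 mm. A pack tilted by about 0.3 rad, toe down, fits its toe under it.
- dock_heel (a point): Middle of the bay's heel end, on its floor: x = 67 mm in the dock's frame, the inner face of two walls 14 mm high that stand either side of the black spring catch, 36 mm apart (the pack's ledge fits between them). The catch's nose is at x = 60 mm; its sloping top leans back to x = 70 mm, 29 mm above the floor.
- catch (a joint): Travel (m) of the black spring catch at the dock's +x end: 0 at rest, its nose then 3 to 6 mm over the seated ledge and up to 3 mm above it; up to 0.008 as it is pushed back out of the way. Its sloping top lets the heel push it back when pressed down (4 to 10 N near the heel), then it springs over the ledge to near 0. The pack's weight alone does not do this.
- dish: Small round lidded dish, 59 mm across, 15 mm high, loose, between the dock and the pack or near there; a bystander. Origin at the centre of its underside.
- drops_bottle: Small brown dropper bottle, 33 mm across, 102 mm high, standing loose at the left; a bystander. Origin at the centre of its underside.
- pen: Black pen, 145 mm long, lying loose at the right; a bystander. Origin at the centre of its underside.
- syringe: Small syringe, 104 mm long, lying loose behind the work; a bystander. Origin at the centre of its underside.
- lab_timer: White timer, 68 x 62 x 19 mm, lying loose behind on the left; a bystander. Origin at the centre of its underside.

How it is judged:
By the outcome, as a careful person would: the job done as asked, in the order asked, and still so for the second after the job is handed in, with the robot touching nothing.
It also fails if it takes over 51 s, if anything falls off the work surface, if the arm or the gripper's body presses on something with over 40 N, if the wrist force passes 120 N, or if a joint passes its speed limit or range.

## Working session

There is one attempt and no reset: what is moved stays moved. The work goes in short steps, Python scripts to look and compute and a tool call to move; the robot and the scene stay as the last step left them, time stands still between calls to the robot, and variables do not carry over. Pictures are saved under pics/ and viewed, at most 10 in all, crops included, and the job is handed in when it is done.

Besides the shell and the picture viewer there is one more tool, called after ">>>" as name([rows], argument=value, ...), one row to a line, values as JSON. arm_command: Moves the arm, as the interface text tells. Its arguments: {"type":"object","properties":{"commands":{"type":"array","items":{"type":"object","properties":{"claw":{"type":"number"},"translation":{"type":"array","items":{"type":"number"}},"roll":{"type":"number"}}}},"newtons":{"type":"number"}},"required":["commands"]}

```bash
mkdir -p pics
python3 - <<'E'
from rig import readout, optics
import cv2, numpy as np
s=readout.sense(); print({k:np.round(v,3) for k,v in s.items()})
ims=[]
for n in ("scene","side"):
    d=optics.get_image(n); np.savez(f"{n}0.npz",**d); print(n,np.round(d["K"],1).tolist(),np.round(d["cam_to_world"],3).tolist(),[k for k in d])
    cv2.imwrite(f"pics/{n}0.png",d["frame"][:,:,::-1])
E
```

```text
{'t': np.float64(0.0), 'joint_positions': array([ 1.03 ,  0.427,  0.074,  1.607, -0.034,  1.111, -0.067]), 'qd': array([-0.   ,  0.   , -0.   , -0.   , -0.001,  0.   , -0.   ]), 'joint_efforts': array([-0.0000e+00, -9.3582e+01,  3.6660e+00, -4.5419e+01, -4.9000e-02,
        2.0000e-02,  0.0000e+00]), 'eef_pos': array([ 0.257, -0.624,  0.213]), 'tool_rot': array([-0.001,  0.981,  0.194, -0.   ]), 'wrist_force': array([-0.211, -0.768, -0.164]), 'torque': array([ 0.058, -0.013,  0.003]), 'finger_force': np.float64(0.0), 'opening': np.float64(0.094)}
scene [[558.6, 0.0, 322.0], [0.0, 558.6, 250.7], [0.0, 0.0, 1.0]] [[-0.665, 0.412, -0.623, -0.634], [-0.747, -0.378, 0.547, 0.969], [-0.01, 0.829, 0.559, 1.073], [0.0, 0.0, 0.0, 1.0]] ['frame', 'K', 'cam_to_world']
side [[488.5, 0.0, 326.1], [0.0, 488.5, 236.6], [0.0, 0.0, 1.0]] [[-0.898, 0.174, -0.405, -0.105], [-0.44, -0.389, 0.809, 1.188], [-0.017, 0.905, 0.426, 0.677], [0.0, 0.0, 0.0, 1.0]] ['frame', 'K', 'cam_to_world']
```

View pics/scene0.png

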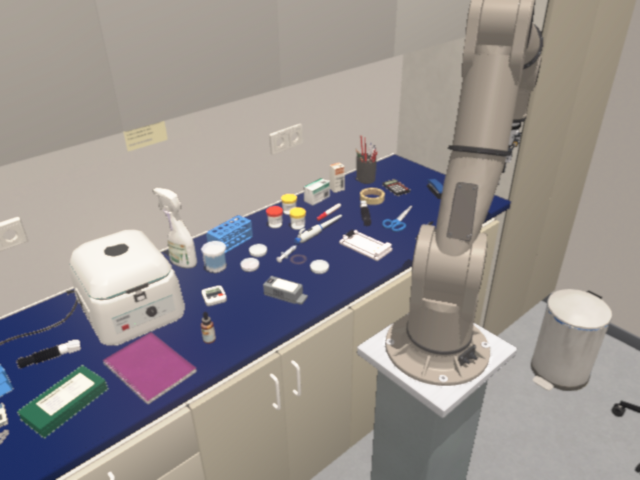

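View pics/side0.png

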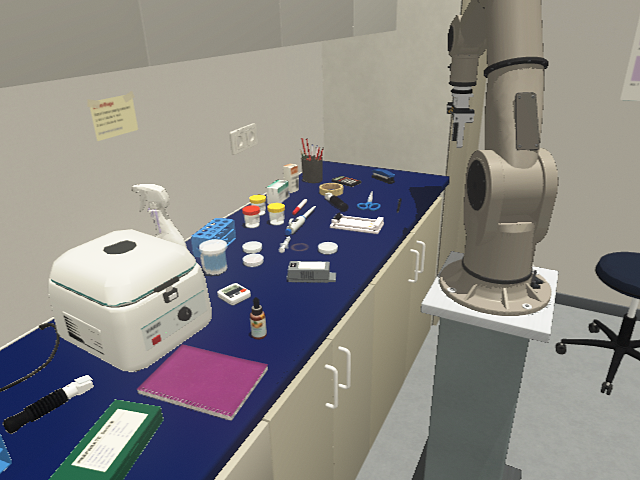

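The scene shows the pack at about (285,290), dish (319,266), dock (367,243), timer (213,295), bottle (208,328) and syringe (287,253). I'll cast rays for a coarse location and then use the wrist camera.

```bash
cat > h.py <<'E'
import numpy as np, cv2
from scipy.spatial.transform import Rotation as R
def rot(q): return R.from_quat([q[1],q[2],q[3],q[0]]).as_matrix()
def cast(K,T,uv,z):
    uv=np.atleast_2d(np.array(uv,float)); d=np.c_[(uv[:,0]-K[0,2])/K[0,0],-(uv[:,1]-K[1,2])/K[1,1],-np.ones(len(uv))]@T[:3,:3].T
    o=T[:3,3]; return o+d*((z-o[2])/d[:,2])[:,None]
def wT(s,m):
    T=np.eye(4);T[:3,:3]=rot(s["tool_rot"]);T[:3,3]=s["eef_pos"]; return T@m
E
python3 - <<'E'
from h import *
from rig import readout
a=np.load("scene0.npz"); b=np.load("side0.npz")
print(np.round(cast(a["K"],a["cam_to_world"],[[285,288],[319,266],[367,243],[213,295]],0.02),3))
print(np.round(cast(b["K"],b["cam_to_world"],[[311,271],[328,248],[357,224],[234,294]],0.02),3))
print(np.round(rot(readout.sense()["tool_rot"]),3))
E
```

```text
[[ 0.462  0.158  0.02 ]
 [ 0.479  0.004  0.02 ]
 [ 0.469 -0.207  0.02 ]
 [ 0.582  0.341  0.02 ]]
[[ 0.459  0.156  0.02 ]
 [ 0.478  0.01   0.02 ]
 [ 0.469 -0.19   0.02 ]
 [ 0.582  0.343  0.02 ]]
[[ 0.925  0.381 -0.   ]
 [ 0.381 -0.925  0.001]
 [-0.    -0.001 -1.   ]]
```

Run:
```python
import cv2
a=cv2.imread("pics/scene0.png")[210:350,180:430]; cv2.imwrite("pics/c0.png",cv2.resize(a,(750,420),interpolation=cv2.INTER_CUBIC))
```

```text
(no output)
```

View pics/c0.png

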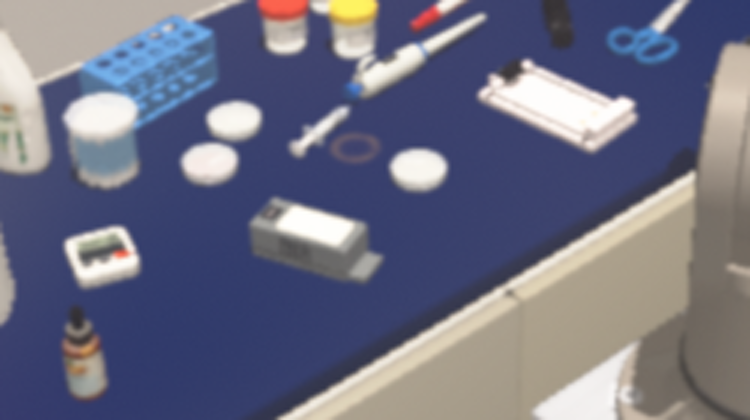

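The crop shows the dock with its black catch at crop (512,72), so the lip is at about (615,120). The pack's toe points right at (365,265) and its black heel patch is at (272,210). Now I'll move over the dock.

>>> arm_command([
  {"claw": 1, "translation": [0.035, -0.03, -0.03], "roll": 0},
  {"claw": 1, "translation": [0.07, -0.06, -0.06], "roll": 0},
  {"claw": 1, "translation": [0.11, -0.09, -0.09], "roll": 0},
  {"claw": 1, "translation": [0.15, -0.12, -0.12], "roll": 0},
  {"claw": 1, "translation": [0.19, -0.155, -0.15], "roll": 0},
  {"claw": 1, "translation": [0.23, -0.19, -0.18], "roll": 0},
  {"claw": 1, "translation": [0.27, -0.225, -0.2], "roll": 0},
  {"claw": 1, "translation": [0.31, -0.26, -0.2], "roll": 0},
  {"claw": 1, "translation": [0.34, -0.29, -0.2], "roll": 0},
  {"claw": 1, "translation": [0.354, -0.309, -0.2], "roll": 0},
])

```text
t: 1.1
eef_pos: [0.4598, -0.2209, 0.4122]
tool_rot: [0.0, 0.981, 0.194, 0.0]
wrist_force: [1.1, 0.5, -0.0]
opening: 0.0938
finger_force: 0.0
```

```bash
cat > snap.py <<'E'
import sys; from h import *; from rig import readout, optics
s=readout.sense(); d=optics.get_image("wrist"); n=sys.argv[1]
T=wT(s,d["mount"]); np.savez(n+".npz",K=d["K"],T=T,f=d["frame"]); cv2.imwrite(f"pics/{n}.png",d["frame"][:,:,::-1])
print(s["t"],np.round(s["eef_pos"],4),np.round(rot(s["tool_rot"])[:,:2].T,3).tolist(),s["opening"],np.round(s["wrist_force"],2)); print(np.round(d["mount"],3).tolist(),np.round(T,3).tolist())
E
python3 snap.py w0
```

```text
1.1 [ 0.4598 -0.2209  0.4122] [[0.925, 0.381, 0.0], [0.381, -0.925, 0.0]] 0.09377973823246201 [ 1.09  0.5  -0.03]
[[-0.0, 0.972, 0.235, 0.068], [1.0, 0.0, -0.0, -0.0], [-0.0, 0.235, -0.972, -0.172], [0.0, 0.0, 0.0, 1.0]] [[0.381, 0.899, 0.216, 0.523], [-0.925, 0.37, 0.09, -0.195], [0.0, -0.234, 0.972, 0.585], [0.0, 0.0, 0.0, 1.0]]
```

View pics/w0.png

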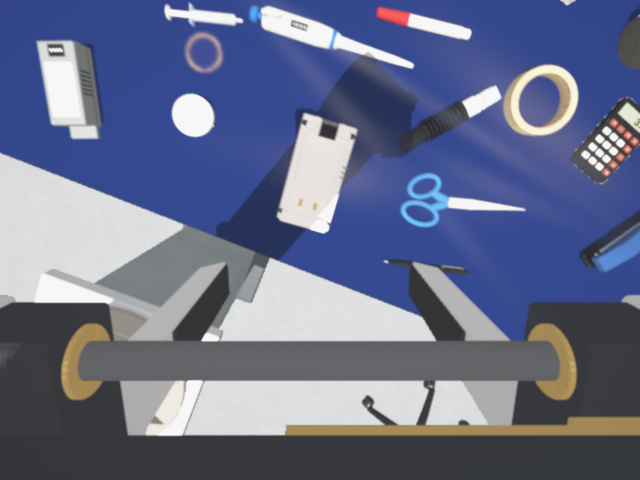

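The wrist view shows the dock at corners (304,113), (357,127), (328,232) and (278,222), with the catch at (328,128) and gold contacts. The pack is at (70,85) with its toe down at (85,130), the dish at (193,115), and the pen at (425,266).

Run:
```python
from h import *
a=np.load("w0.npz");K,T=a["K"],a["T"]; print(np.round(K,1).tolist())
c=lambda uv,z:np.round(cast(K,T,uv,z),4).tolist()
print("dock corners",c([[304,113],[357,127],[328,232],[278,222]],.02))
print("gold",c([[300,203],[315,207]],.01),"catch",c([[328,128]],.03))
print("pack top",c([[37,41],[74,41],[50,123],[83,123]],.04),"toe",c([[71,137],[99,137]],.008)); print("dish",c([[193,115]],.015))
```

```text
[[364.7, 0.0, 318.5], [0.0, 364.7, 233.5], [0.0, 0.0, 1.0]]
dock corners [[0.5579, -0.1575, 0.02], [0.5695, -0.2378, 0.02], [0.405, -0.2599, 0.02], [0.3899, -0.1806, 0.02]]
gold [[0.4297, -0.2016, 0.01], [0.4328, -0.2261, 0.01]] catch [[0.5513, -0.1984, 0.03]]
pack top [[0.505, 0.2123, 0.04], [0.5242, 0.1657, 0.04], [0.4057, 0.1723, 0.04], [0.4237, 0.1286, 0.04]] toe [[0.3907, 0.1596, 0.008], [0.407, 0.12, 0.008]]
dish [[0.4927, -0.0053, 0.015]]
```

>>> arm_command([
  {"claw": 1, "translation": [-0.005, 0, 0.025], "roll": 0},
  {"claw": 1, "translation": [-0.01, 0, 0.06], "roll": 0},
  {"claw": 1, "translation": [-0.02, 0, 0.1], "roll": 0},
  {"claw": 1, "translation": [-0.03, 0, 0.13], "roll": 0},
  {"claw": 1, "translation": [-0.03, 0, 0.14], "roll": 0},
  {"claw": 1, "translation": [-0.03, 0, 0.14], "roll": 0},
  {"claw": 1, "translation": [-0.03, 0, 0.14], "roll": 0},
  {"claw": 1, "translation": [-0.03, 0, 0.14], "roll": 0},
  {"claw": 1, "translation": [-0.03, 0, 0.14], "roll": 0},
  {"claw": 1, "translation": [-0.03, 0, 0.14], "roll": 0},
])

```text
t: 2.15
eef_pos: [0.4319, -0.2342, 0.2724]
tool_rot: [0.0, 0.981, 0.194, 0.0]
wrist_force: [-0.4, 0.0, 0.8]
opening: 0.0942
finger_force: 0.0
```

```bash
python3 snap.py w1
python3 - <<'E'
import cv2
a=cv2.imread("pics/w1.png")[60:300,200:460]; cv2.imwrite("pics/w1c.png",cv2.resize(a,None,fx=2.5,fy=2.5,interpolation=cv2.INTER_CUBIC))
E
```

```text
2.15 [ 0.4319 -0.2342  0.2724] [[0.925, 0.381, 0.001], [0.381, -0.925, 0.001]] 0.09418867513236479 [-0.38  0.04  0.78]
[[-0.0, 0.972, 0.235, 0.068], [1.0, 0.0, -0.0, -0.0], [-0.0, 0.235, -0.972, -0.172], [0.0, 0.0, 0.0, 1.0]] [[0.381, 0.899, 0.216, 0.495], [-0.925, 0.37, 0.09, -0.208], [0.001, -0.234, 0.972, 0.445], [0.0, 0.0, 0.0, 1.0]]
```

View pics/w1c.png

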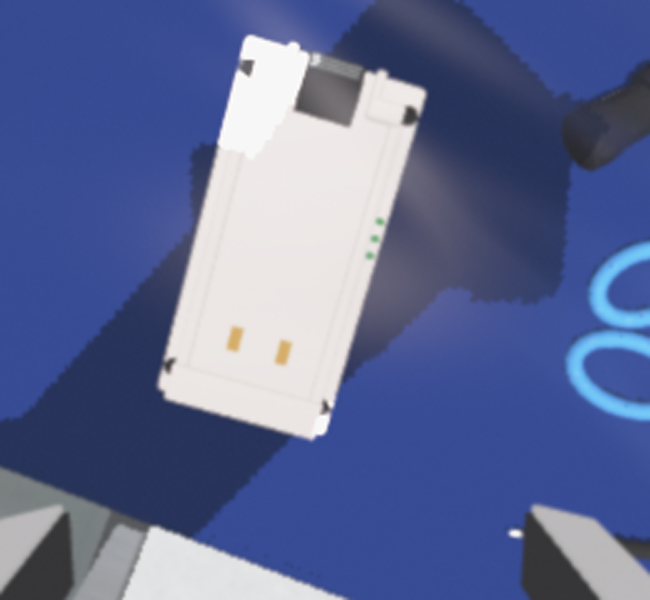

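The close-up shows dock side edges at crop (245,37)→(160,385) and (427,92)→(330,405). The lip's inner edge runs (172,366)→(325,404), the catch is at (335,70), and the contacts are at (234,339) and (283,352).

Run:
```python
from h import *
a=np.load("w1.npz");K,T=a["K"],a["T"]
c=lambda uv,z:cast(K,T,np.array(uv)/2.5+[200,60],z)
p=c([[245,37],[160,385],[427,92],[330,405]],.014)[:,:2]
for i in (0,2):
    d=p[i]-p[i+1]; print("yaw",np.degrees(np.arctan2(d[1],d[0])))
yaw=np.mean([np.arctan2(*(p[i]-p[i+1])[::-1]) for i in (0,2)])
ex=np.array([np.cos(yaw),np.sin(yaw)]);ey=np.array([-ex[1],ex[0]])
print("v of sides",p@ey,"u",p@ex)
L=c([[172,366],[325,404]],.029)[:,:2]; print("lip u",L@ex,"->origin u",L@ex+.061,"v",L@ey)
O=c([[162,393],[315,438]],.027)[:,:2]; print("outer lip u",O@ex, O@ex+.079)
g=c([[234,339],[283,352]],.011)[:,:2]; print("gold",g@ex,g@ey)
h=c([[245,37],[427,92]],.024)[:,:2]; print("heel walls",h@ex-.087,h@ey)
k=c([[312,58],[362,72],[296,107],[350,124]],.03)[:,:2]; print("catch",k@ex,k@ey)
u=np.mean(L@ex)+.061;v=np.mean(p@ey); print(yaw,u,v,u*ex+v*ey)
```

```text
yaw 6.985611344652879
yaw 5.952504888662053
v of sides [-0.22037119 -0.22182504 -0.30437876 -0.30303972] u [0.53506253 0.3738059  0.53528647 0.38676511]
lip u [0.38724343 0.3894182 ] ->origin u [0.44824343 0.4504182 ] v [-0.22641924 -0.29925589]
outer lip u [0.37323039 0.37203218] [0.45223039 0.45103218]
gold [0.40449367 0.40489117] [-0.25014964 -0.27434228]
heel walls [0.44651063 0.44672938] [-0.22134912 -0.30340686]
catch [0.53237016 0.53285457 0.51150244 0.51121364] [-0.25154549 -0.27364475 -0.25041105 -0.27478768]
0.1129063636385362 0.44933081628668586 -0.2624036780278177 [ 0.476034   -0.21010832]
```

>>> arm_command([
  {"claw": 1, "translation": [0.02, -0.035, 0.0], "roll": 0},
  {"claw": 1, "translation": [0.045, -0.075, 0.0], "roll": 0},
  {"claw": 1, "translation": [0.07, -0.115, 0.0], "roll": 0},
  {"claw": 1, "translation": [0.095, -0.157, 0.01], "roll": 0.01},
  {"claw": 1, "translation": [0.12, -0.2, 0.02], "roll": 0.02},
  {"claw": 1, "translation": [0.145, -0.242, 0.03], "roll": 0.02},
  {"claw": 1, "translation": [0.17, -0.284, 0.05], "roll": 0.02},
  {"claw": 1, "translation": [0.192, -0.325, 0.07], "roll": 0.02},
  {"claw": 1, "translation": [0.207, -0.35, 0.1], "roll": 0.02},
  {"claw": 1, "translation": [0.2142, -0.3606, 0.12], "roll": 0.02},
])

```text
t: 3.2
eef_pos: [0.4916, 0.1844, 0.1503]
tool_rot: [-0.001, 0.983, 0.186, -0.0]
wrist_force: [1.5, -1.1, 0.1]
opening: 0.094
finger_force: 0.0
```

```bash
python3 snap.py w2
```

```text
3.2 [0.4916 0.1844 0.1503] [[0.931, 0.366, -0.0], [0.366, -0.931, -0.002]] 0.09404091059331077 [ 1.45 -1.14  0.07]
[[-0.0, 0.972, 0.235, 0.068], [1.0, 0.0, -0.0, -0.0], [-0.0, 0.235, -0.972, -0.172], [0.0, 0.0, 0.0, 1.0]] [[0.365, 0.905, 0.219, 0.555], [-0.931, 0.356, 0.084, 0.209], [-0.001, -0.235, 0.972, 0.323], [0.0, 0.0, 0.0, 1.0]]
```

View pics/w2.png

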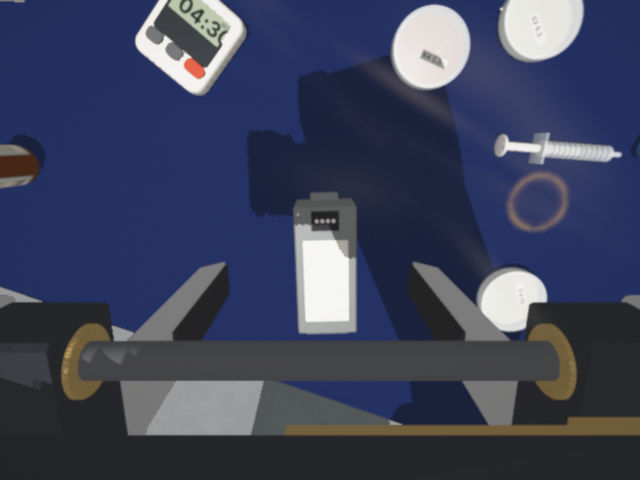

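The pack's top shows corners at (294,206), (355,206), (357,333) and (299,333), well centred between the fingers. The dish is at the right (511,298), clear of the right finger.

Run:
```python
from h import *
a=np.load("w2.npz");K,T=a["K"],a["T"]
p=cast(K,T,[[294,206],[355,206],[299,333],[357,333]],.04)
R3=np.array([[.931,.366],[.366,-.931]]); print(np.round((p[:,:2]-[.4916,.1844])@R3.T,4))
print(np.round(p[:,:2].mean(0),4))
```

```text
[[ 0.0221 -0.0195]
 [ 0.0221  0.0283]
 [-0.0875 -0.017 ]
 [-0.0875  0.0325]]
[0.4634 0.1668]
```

>>> arm_command([
  {"claw": 1, "translation": [-0.001, 0.003, 0.025], "roll": -0.02},
  {"claw": 1, "translation": [-0.003, 0.005, 0.06], "roll": -0.03},
  {"claw": 1, "translation": [-0.003, 0.005, 0.09], "roll": -0.03},
  {"claw": 1, "translation": [-0.003, 0.005, 0.115], "roll": -0.03},
  {"claw": 1, "translation": [-0.003, 0.005, 0.128], "roll": -0.03},
  {"claw": 1, "translation": [-0.003, 0.005, 0.131], "roll": -0.03},
  {"claw": 1, "translation": [-0.003, 0.005, 0.131], "roll": -0.03},
  {"claw": -1, "translation": [-0.003, 0.005, 0.131], "roll": -0.03},
  {"claw": -1, "translation": [-0.003, 0.005, 0.131], "roll": -0.03},
  {"claw": -1, "translation": [-0.003, 0.005, 0.131], "roll": -0.03},
], newtons=5)

```text
t: 4.25
eef_pos: [0.4917, 0.1751, 0.0215]
tool_rot: [-0.0, 0.98, 0.199, 0.001]
wrist_force: [-0.4, -0.3, -0.3]
opening: 0.0733
finger_force: 0.0
```

>>> arm_command([
  {"claw": -1, "translation": [0, 0, 0], "roll": 0},
  {"claw": -1, "translation": [0, 0, 0], "roll": 0},
  {"claw": -1, "translation": [0, 0, 0], "roll": 0},
  {"claw": -1, "translation": [0, 0, 0], "roll": 0},
  {"claw": -1, "translation": [0, 0, 0], "roll": 0},
  {"claw": -1, "translation": [0, 0, 0], "roll": 0},
  {"claw": -1, "translation": [0, 0, 0], "roll": 0},
  {"claw": -1, "translation": [0, 0, 0], "roll": 0},
  {"claw": -1, "translation": [0, 0, 0], "roll": 0},
  {"claw": -1, "translation": [0, 0, 0], "roll": 0},
], newtons=5)

```text
t: 5.25
eef_pos: [0.4914, 0.1754, 0.0209]
tool_rot: [-0.0, 0.98, 0.199, 0.0]
wrist_force: [-1.0, 2.1, 5.6]
opening: 0.0502
finger_force: 5.0
```

>>> arm_command([
  {"claw": -1, "translation": [-0.001, 0, -0.004], "roll": 0},
  {"claw": -1, "translation": [-0.0025, 0, -0.008], "roll": 0},
  {"claw": -1, "translation": [-0.0045, 0, -0.012], "roll": 0},
  {"claw": -1, "translation": [-0.0065, 0, -0.016], "roll": 0},
  {"claw": -1, "translation": [-0.0084, 0, -0.02], "roll": 0},
  {"claw": -1, "translation": [-0.0105, 0, -0.0237], "roll": 0},
  {"claw": -1, "translation": [-0.013, 0, -0.0275], "roll": 0},
  {"claw": -1, "translation": [-0.015, 0, -0.031], "roll": 0},
  {"claw": -1, "translation": [-0.016, 0, -0.032], "roll": 0},
  {"claw": -1, "translation": [-0.016, 0, -0.032], "roll": 0},
], newtons=4)

```text
t: 6.25
eef_pos: [0.4766, 0.1688, 0.053]
tool_rot: [-0.0, 0.98, 0.199, 0.0]
wrist_force: [0.8, 0.2, -1.1]
opening: 0.0501
finger_force: 4.0
```

```bash
python3 snap.py w3
python3 - <<'E'
from rig import optics; import cv2,numpy as np
d=optics.get_image("side"); cv2.imwrite("pics/s3.png",d["frame"][:,:,::-1])
a=cv2.resize(d["frame"][200:320,250:410,::-1],(640,480),interpolation=cv2.INTER_CUBIC)
b=cv2.imread("pics/w3.png")[150:390,240:400]; b=cv2.resize(b,(160,240))
o=np.zeros((480,800,3),np.uint8); o[:,:640]=a; o[:240,640:]=b; cv2.imwrite("pics/m3.png",o)
E
```

```text
6.25 [0.4766 0.1688 0.053 ] [[0.921, 0.39, 0.0], [0.39, -0.921, 0.0]] 0.050114138905963806 [ 0.75  0.19 -1.08]
[[-0.0, 0.972, 0.235, 0.068], [1.0, 0.0, -0.0, -0.0], [-0.0, 0.235, -0.972, -0.172], [0.0, 0.0, 0.0, 1.0]] [[0.39, 0.895, 0.216, 0.539], [-0.921, 0.379, 0.091, 0.195], [0.0, -0.234, 0.972, 0.225], [0.0, 0.0, 0.0, 1.0]]
```

View pics/m3.png

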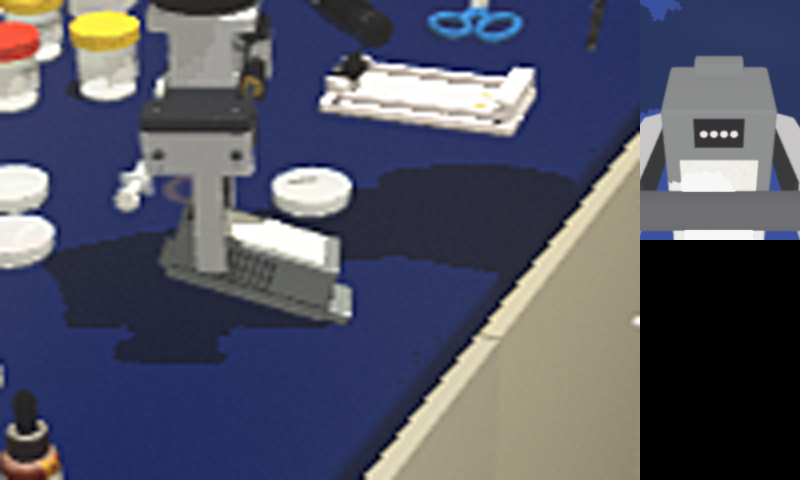

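The side view shows the pack tilted toe-down with the toe still on the worktop and the heel raised, as planned. Now I'll tighten the grip and lift.

>>> arm_command([
  {"claw": -1, "translation": [0, 0, 0], "roll": 0},
  {"claw": -1, "translation": [0, 0, 0], "roll": 0},
  {"claw": -1, "translation": [0, 0, -0.004], "roll": 0},
  {"claw": -1, "translation": [0, 0, -0.01], "roll": 0},
  {"claw": -1, "translation": [0, 0, -0.02], "roll": 0},
  {"claw": -1, "translation": [0, 0.002, -0.032], "roll": 0},
  {"claw": -1, "translation": [-0.002, 0.007, -0.045], "roll": 0.02},
  {"claw": -1, "translation": [-0.005, 0.016, -0.057], "roll": 0.04},
  {"claw": -1, "translation": [-0.01, 0.03, -0.065], "roll": 0.07},
  {"claw": -1, "translation": [-0.016, 0.05, -0.067], "roll": 0.1},
], newtons=45)

```text
t: 7.35
eef_pos: [0.4818, 0.1156, 0.1213]
tool_rot: [-0.0, 0.989, 0.149, 0.001]
wrist_force: [0.4, -0.3, -2.7]
opening: 0.0495
finger_force: 45.0
```

```bash
python3 snap.py w4
python3 - <<'E'
import cv2,numpy as np
o=np.hstack([cv2.imread(f"pics/w{i}.png")[150:390,220:420] for i in (3,4)]); cv2.imwrite("pics/m4.png",cv2.resize(o,None,fx=2,fy=2))
E
```

```text
7.35 [0.4818 0.1156 0.1213] [[0.956, 0.294, 0.002], [0.294, -0.956, 0.0]] 0.04950280191359266 [ 0.37 -0.26 -2.67]
[[-0.0, 0.972, 0.235, 0.068], [1.0, 0.0, 0.0, -0.0], [0.0, 0.235, -0.972, -0.172], [0.0, 0.0, 0.0, 1.0]] [[0.294, 0.93, 0.223, 0.547], [-0.956, 0.286, 0.069, 0.136], [0.0, -0.233, 0.973, 0.294], [0.0, 0.0, 0.0, 1.0]]
```

View pics/m4.png

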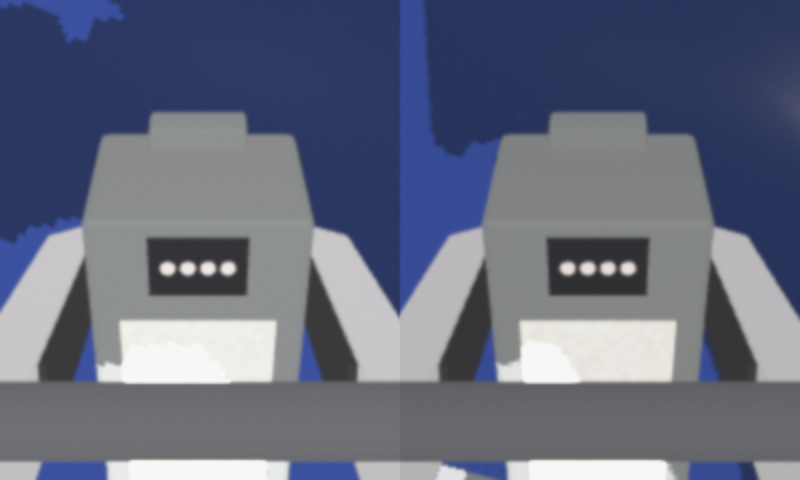

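Both views match, so the pack didn't slip in the grip. I'll get its pose in the hand by PnP on the heel face's corners, and then the pre-insertion move.

Run:
```python
from h import *
a=np.load("w4.npz");K,T=a["K"],a["T"]
uv=np.array([[82,222],[313,222],[294,134],[103,134],[147,238],[249,238]],float)/2+[220,150]; uv=uv[:4]
ob=np.array([[55,25,40],[55,-25,40],[55,-25,0],[55,25,0]],float)/1e3
ok,r,t=cv2.solvePnP(ob,uv,K,None,flags=cv2.SOLVEPNP_ITERATIVE)
Rc=cv2.Rodrigues(r)[0]; F=np.diag([1,-1,-1.]); m=np.array([[0,.972,.235,.068],[1,0,0,0],[0,.235,-.972,-.172]])
Rt=m[:,:3]@F@Rc; tt=m[:,:3]@F@t[:,0]+m[:,3]
print("x axis in tool",np.round(Rt[:,0],3),"tilt",np.arcsin(-Rt[2,0]),"origin",np.round(tt,4))
for n,p in dict(toebot=[-.073,0,0],heelbot=[.061,0,0]).items(): print(n,np.round(Rt@p+tt,4))
# planned pose: dock
yaw=.113; ex=np.array([np.cos(yaw),np.sin(yaw)]); print("tcp for dock x=36",np.array([.476,-.210])+.036*ex)
```

```text
x axis in tool [ 0.955 -0.005 -0.298] tilt 0.3027517639666796 origin [-0.0212  0.0006  0.0329]
toebot [-0.0908  0.001   0.0546]
heelbot [0.0371 0.0003 0.0147]
tcp for dock x=36 [ 0.5117704  -0.20594065]
```

>>> arm_command([
  {"claw": -1, "translation": [-0.004, 0.02, 0], "roll": 0.02},
  {"claw": -1, "translation": [-0.012, 0.055, 0], "roll": 0.04},
  {"claw": -1, "translation": [-0.02, 0.095, 0], "roll": 0.06},
  {"claw": -1, "translation": [-0.028, 0.137, 0], "roll": 0.085},
  {"claw": -1, "translation": [-0.036, 0.179, 0], "roll": 0.11},
  {"claw": -1, "translation": [-0.045, 0.221, 0], "roll": 0.135},
  {"claw": -1, "translation": [-0.053, 0.26, 0], "roll": 0.155},
  {"claw": -1, "translation": [-0.059, 0.29, 0], "roll": 0.175},
  {"claw": -1, "translation": [-0.063, 0.31, 0], "roll": 0.187},
  {"claw": -1, "translation": [-0.0643, 0.3173, 0], "roll": 0.187},
])

```text
t: 8.4
eef_pos: [0.5133, -0.208, 0.1198]
tool_rot: [0.0, 0.998, 0.055, -0.0]
wrist_force: [0.2, 0.6, -3.3]
opening: 0.0498
finger_force: 45.0
```

>>> arm_command([
  {"claw": -1, "translation": [0, 0, 0], "roll": 0},
  {"claw": -1, "translation": [0, 0, 0], "roll": 0},
  {"claw": -1, "translation": [0, 0, 0.005], "roll": 0},
  {"claw": -1, "translation": [0, 0, 0.012], "roll": 0},
  {"claw": -1, "translation": [0, 0, 0.02], "roll": 0},
  {"claw": -1, "translation": [0, 0, 0.028], "roll": 0},
  {"claw": -1, "translation": [0, 0, 0.035], "roll": 0},
  {"claw": -1, "translation": [0, 0, 0.038], "roll": 0},
  {"claw": -1, "translation": [0, 0, 0.04], "roll": 0},
  {"claw": -1, "translation": [0, 0, 0.04], "roll": 0},
])

```text
t: 9.4
eef_pos: [0.5138, -0.2056, 0.0796]
tool_rot: [-0.0, 0.998, 0.057, -0.0]
wrist_force: [0.3, -0.3, -2.8]
opening: 0.0495
finger_force: 45.0
```

```bash
python3 snap.py w5
python3 - <<'E'
from rig import optics; import cv2,numpy as np
b=cv2.imread("pics/w5.png")
S=[]
for n,(r,c) in dict(scene=(205,320),side=(180,300)).items():
    f=optics.get_image(n)["frame"][r:r+75,c:c+100,::-1]; S.append(cv2.resize(f,(400,300),interpolation=cv2.INTER_CUBIC))
cv2.imwrite("pics/m5.png",np.hstack([np.vstack(S),np.vstack([cv2.resize(b,(400,300)),np.zeros((300,400,3),np.uint8)])]))
E
```

```text
9.4 [ 0.5138 -0.2056  0.0796] [[0.994, 0.113, -0.0], [0.113, -0.994, -0.0]] 0.04950776086650472 [ 0.28 -0.28 -2.76]
[[-0.0, 0.972, 0.235, 0.068], [1.0, 0.0, 0.0, -0.0], [0.0, 0.235, -0.972, -0.172], [0.0, 0.0, 0.0, 1.0]] [[0.113, 0.966, 0.233, 0.582], [-0.994, 0.11, 0.026, -0.198], [-0.0, -0.235, 0.972, 0.252], [0.0, 0.0, 0.0, 1.0]]
```

View pics/m5.png

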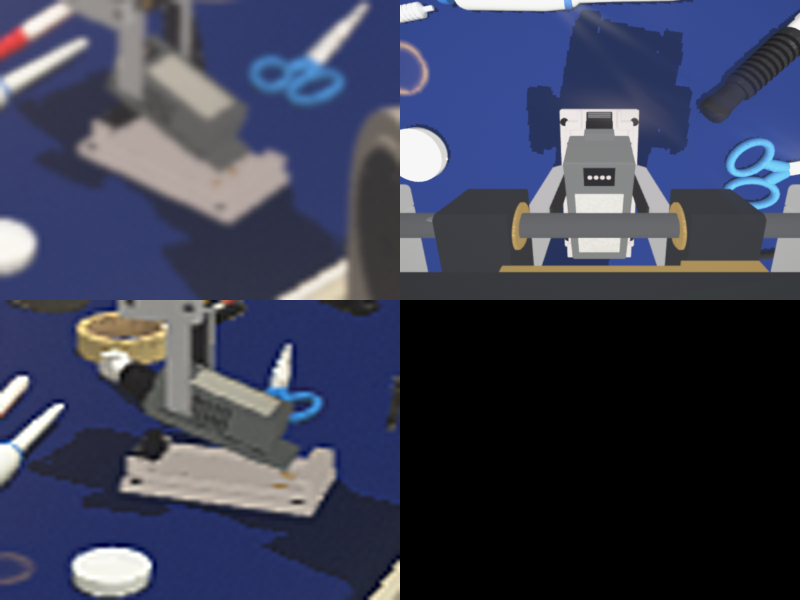

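The pack is aligned over the bay, centred between the rails, with its toe just ahead of the lip and slightly above the floor. Next I'll lower it gently to touch.

>>> arm_command([
  {"claw": -1, "translation": [0, 0, 0.003], "roll": 0},
  {"claw": -1, "translation": [0, 0, 0.006], "roll": 0},
  {"claw": -1, "translation": [0, 0, 0.009], "roll": 0},
  {"claw": -1, "translation": [0, 0, 0.012], "roll": 0},
  {"claw": -1, "translation": [0, 0, 0.014], "roll": 0},
  {"claw": -1, "translation": [0, 0, 0.015], "roll": 0},
  {"claw": -1, "translation": [0, 0, 0.015], "roll": 0},
  {"claw": -1, "translation": [0, 0, 0.015], "roll": 0},
  {"claw": -1, "translation": [0, 0, 0.015], "roll": 0},
  {"claw": -1, "translation": [0, 0, 0.015], "roll": 0},
])

```text
t: 10.55
eef_pos: [0.5139, -0.2056, 0.0649]
tool_rot: [0.0, 0.998, 0.057, 0.0]
wrist_force: [-0.8, 0.5, -2.6]
opening: 0.0501
finger_force: 45.0
```

>>> arm_command([
  {"claw": -1, "translation": [-0.002, 0, 0], "roll": 0},
  {"claw": -1, "translation": [-0.004, 0, 0], "roll": 0},
  {"claw": -1, "translation": [-0.006, 0, 0], "roll": 0},
  {"claw": -1, "translation": [-0.008, 0, 0], "roll": 0},
  {"claw": -1, "translation": [-0.01, 0, 0], "roll": 0},
  {"claw": -1, "translation": [-0.012, 0, 0], "roll": 0},
  {"claw": -1, "translation": [-0.014, 0, 0], "roll": 0},
  {"claw": -1, "translation": [-0.014, 0, 0], "roll": 0},
  {"claw": -1, "translation": [-0.014, 0, 0], "roll": 0},
  {"claw": -1, "translation": [-0.014, 0, 0], "roll": 0},
])

```text
t: 11.55
eef_pos: [0.5001, -0.2071, 0.0648]
tool_rot: [-0.0, 0.998, 0.057, 0.0]
wrist_force: [0.2, -0.3, -3.1]
opening: 0.0494
finger_force: 45.0
```

>>> arm_command([
  {"claw": -1, "translation": [-0.001, 0, 0], "roll": 0},
  {"claw": -1, "translation": [-0.002, 0, 0], "roll": 0},
  {"claw": -1, "translation": [-0.003, 0, 0], "roll": 0},
  {"claw": -1, "translation": [-0.004, 0, 0], "roll": 0},
  {"claw": -1, "translation": [-0.004, 0, 0], "roll": 0},
  {"claw": -1, "translation": [-0.004, 0, 0], "roll": 0},
  {"claw": -1, "translation": [-0.004, 0, 0], "roll": 0},
  {"claw": -1, "translation": [-0.004, 0, 0], "roll": 0},
  {"claw": -1, "translation": [-0.004, 0, 0], "roll": 0},
  {"claw": -1, "translation": [-0.004, 0, 0], "roll": 0},
])

```text
t: 12.55
eef_pos: [0.4969, -0.2075, 0.0651]
tool_rot: [0.0, 0.998, 0.057, 0.001]
wrist_force: [5.6, 1.3, -2.1]
opening: 0.05
finger_force: 45.0
```

The toe met the end wall under the lip (5.6 N along x). Now I'll loosen the grip and swing the heel down about the toe.

>>> arm_command([
  {"claw": -1, "translation": [0.0005, 0, 0], "roll": 0},
  {"claw": -1, "translation": [0.0005, 0, 0.0015], "roll": 0},
  {"claw": -1, "translation": [0.001, 0, 0.003], "roll": 0},
  {"claw": -1, "translation": [0.002, 0, 0.005], "roll": 0},
  {"claw": -1, "translation": [0.0035, 0, 0.0075], "roll": 0},
  {"claw": -1, "translation": [0.005, 0, 0.01], "roll": 0},
  {"claw": -1, "translation": [0.0065, 0, 0.0125], "roll": 0},
  {"claw": -1, "translation": [0.0075, 0, 0.015], "roll": 0},
  {"claw": -1, "translation": [0.0075, 0, 0.015], "roll": 0},
  {"claw": -1, "translation": [0.0075, 0, 0.015], "roll": 0},
], newtons=4)

```text
t: 13.55
eef_pos: [0.5032, -0.2066, 0.0495]
tool_rot: [-0.0, 0.998, 0.057, -0.0]
wrist_force: [-1.2, -0.3, -3.3]
opening: 0.0505
finger_force: 4.0
```

```bash
python3 snap.py w6
python3 - <<'E'
from rig import optics; import cv2,numpy as np
b=cv2.imread("pics/w6.png")[130:430,220:420]
f=optics.get_image("side")["frame"][185:245,310:390,::-1]; f=cv2.resize(f,(400,300),interpolation=cv2.INTER_CUBIC)
cv2.imwrite("pics/m6.png",np.hstack([f,cv2.resize(b,(400,600))[:300],]) if 0 else np.hstack([np.vstack([f,0*f]),cv2.resize(b,(400,600))]))
E
```

```text
13.55 [ 0.5032 -0.2066  0.0495] [[0.994, 0.114, -0.001], [0.114, -0.994, -0.0]] 0.050490653613709656 [-1.16 -0.28 -3.26]
[[-0.0, 0.972, 0.235, 0.068], [1.0, 0.0, 0.0, -0.0], [0.0, 0.235, -0.972, -0.172], [0.0, 0.0, 0.0, 1.0]] [[0.113, 0.966, 0.234, 0.571], [-0.994, 0.11, 0.026, -0.199], [-0.001, -0.235, 0.972, 0.222], [0.0, 0.0, 0.0, 1.0]]
```

View pics/m6.png

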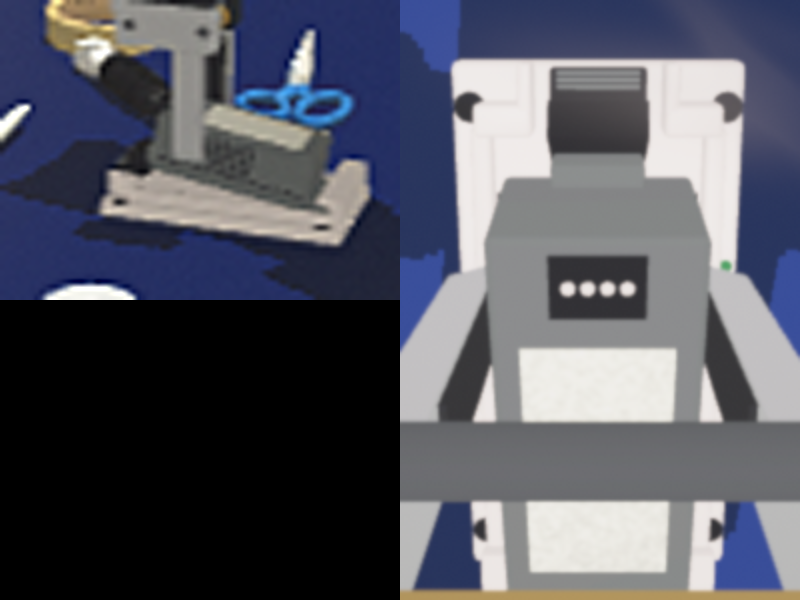

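Everything is centred: the catch sits just ahead of the ledge, the heel's top edge is at crop row 237, and the toe end is at the lip. I'll check the pose numerically.

```bash
cat > pnp.py <<'E'
from h import *
def pose(T,K,uv,ob):
    ok,r,t=cv2.solvePnP(np.array(ob,float),np.array(uv,float),K,None); F=np.diag([1,-1,-1.])
    Rw=T[:3,:3]@F@cv2.Rodrigues(r)[0]; tw=T[:3,:3]@F@t[:,0]+T[:3,3]
    c,s=np.cos(.113),np.sin(.113); D=np.array([[c,s,0],[-s,c,0],[0,0,1]])
    f=lambda p:np.round(D@(Rw@np.array(p)+tw-[.476,-.21,.01]),4)
    print("xaxis",np.round(D@Rw[:,0],3),"toe",f([-.073,0,0]),"origin",f([0,0,0]),"heel",f([.061,0,0]))
E
python3 - <<'E'
from pnp import *
a=np.load("w6.npz"); g=lambda x,y:[220+(x-400)/2,130+y/2]
ob=np.array([[55,25,40],[55,-25,40],[55,-25,0],[55,25,0],[61,12,10],[61,-12,10]])/1e3
pose(a["T"],a["K"],[g(487,237),g(708,237),g(692,180),g(504,180),g(552,154),g(645,154)],ob)
E
```

```text
xaxis [0.988 0.002 0.157] toe [-0.0682 -0.0001 -0.0024] origin [0.0039 0.0001 0.009 ] heel [0.0641 0.0002 0.0186]
```

>>> arm_command([
  {"claw": 0.2, "translation": [0, 0, 0], "roll": 0},
  {"claw": 0.5, "translation": [0, 0, 0], "roll": 0},
  {"claw": 0.7, "translation": [0, 0, 0], "roll": 0},
  {"claw": 0.7, "translation": [0, 0, 0], "roll": 0},
  {"claw": 0.7, "translation": [0, 0, 0], "roll": 0},
  {"claw": 0.7, "translation": [0, 0, 0], "roll": 0},
  {"claw": 0.7, "translation": [0, 0, 0], "roll": 0},
  {"claw": 0.7, "translation": [0, 0, -0.005], "roll": 0},
  {"claw": 0.7, "translation": [0, 0, -0.02], "roll": 0},
  {"claw": 0.7, "translation": [0, 0, -0.04], "roll": 0},
])

```text
t: 14.65
eef_pos: [0.5031, -0.2065, 0.0906]
tool_rot: [-0.0, 0.998, 0.057, -0.0]
wrist_force: [0.1, 0.4, 0.7]
opening: 0.0798
finger_force: 0.0
```

>>> arm_command([
  {"claw": 0.7, "translation": [0, 0, -0.015], "roll": 0},
  {"claw": -1, "translation": [0.01, 0, -0.015], "roll": 0},
  {"claw": -1, "translation": [0.019, 0, -0.015], "roll": 0},
  {"claw": -1, "translation": [0.019, 0, -0.015], "roll": 0},
  {"claw": -1, "translation": [0.019, 0, -0.015], "roll": 0},
  {"claw": -1, "translation": [0.019, 0, -0.015], "roll": 0},
  {"claw": -1, "translation": [0.019, 0, -0.015], "roll": 0},
  {"claw": -1, "translation": [0.019, 0, -0.015], "roll": 0},
  {"claw": -1, "translation": [0.019, 0, -0.015], "roll": 0},
  {"claw": -1, "translation": [0.019, 0, -0.015], "roll": 0},
])

```text
t: 15.65
eef_pos: [0.5223, -0.2047, 0.1048]
tool_rot: [-0.0, 0.998, 0.057, 0.0]
wrist_force: [-0.1, -0.2, -0.1]
opening: 0.0113
finger_force: 0.0
```

```bash
python3 snap.py w7
```

```text
15.65 [ 0.5223 -0.2047  0.1048] [[0.994, 0.113, 0.0], [0.113, -0.994, -0.0]] 0.011292773582406414 [-0.06 -0.19 -0.07]
[[-0.0, 0.972, 0.235, 0.068], [1.0, 0.0, 0.0, -0.0], [0.0, 0.235, -0.972, -0.172], [0.0, 0.0, 0.0, 1.0]] [[0.113, 0.966, 0.233, 0.59], [-0.994, 0.11, 0.026, -0.197], [-0.0, -0.235, 0.972, 0.277], [0.0, 0.0, 0.0, 1.0]]
```

>>> arm_command([
  {"claw": -1, "translation": [0, 0, 0.008], "roll": 0},
  {"claw": -1, "translation": [0, 0, 0.016], "roll": 0},
  {"claw": -1, "translation": [0, 0, 0.022], "roll": 0},
  {"claw": -1, "translation": [0, 0, 0.026], "roll": 0},
  {"claw": -1, "translation": [0, 0, 0.029], "roll": 0},
  {"claw": -1, "translation": [0, 0, 0.031], "roll": 0},
  {"claw": -1, "translation": [0, 0, 0.033], "roll": 0},
  {"claw": -1, "translation": [0, 0, 0.035], "roll": 0},
  {"claw": -1, "translation": [0, 0, 0.035], "roll": 0},
  {"claw": -1, "translation": [0, 0, 0.035], "roll": 0},
])

```text
t: 16.7
eef_pos: [0.522, -0.2046, 0.0696]
tool_rot: [-0.0, 0.998, 0.057, -0.0]
wrist_force: [-0.0, -0.2, -0.7]
opening: 0.0006
finger_force: 0.0
```

>>> arm_command([
  {"claw": -1, "translation": [0, 0, 0.001], "roll": 0},
  {"claw": -1, "translation": [0, 0, 0.002], "roll": 0},
  {"claw": -1, "translation": [0, 0, 0.003], "roll": 0},
  {"claw": -1, "translation": [0, 0, 0.004], "roll": 0},
  {"claw": -1, "translation": [0, 0, 0.005], "roll": 0},
  {"claw": -1, "translation": [0, 0, 0.006], "roll": 0},
  {"claw": -1, "translation": [0, 0, 0.007], "roll": 0},
  {"claw": -1, "translation": [0, 0, 0.008], "roll": 0},
  {"claw": -1, "translation": [0, 0, 0.008], "roll": 0},
  {"claw": -1, "translation": [0, 0, 0.008], "roll": 0},
])

```text
t: 17.7
eef_pos: [0.5221, -0.2046, 0.0617]
tool_rot: [-0.0, 0.998, 0.057, -0.0]
wrist_force: [0.0, 0.4, 0.5]
opening: 0.0005
finger_force: 0.0
```

>>> arm_command([
  {"claw": -1, "translation": [0, 0, 0.001], "roll": 0},
  {"claw": -1, "translation": [0, 0, 0.002], "roll": 0},
  {"claw": -1, "translation": [0, 0, 0.003], "roll": 0},
  {"claw": -1, "translation": [0, 0, 0.004], "roll": 0},
  {"claw": -1, "translation": [0, 0, 0.0045], "roll": 0},
  {"claw": -1, "translation": [0, 0, 0.005], "roll": 0},
  {"claw": -1, "translation": [0, 0, 0.0055], "roll": 0},
  {"claw": -1, "translation": [0, 0, 0.0055], "roll": 0},
  {"claw": -1, "translation": [0, 0, 0.0055], "roll": 0},
  {"claw": -1, "translation": [0, 0, 0.0055], "roll": 0},
])

```text
t: 18.7
eef_pos: [0.5225, -0.2046, 0.0581]
tool_rot: [0.0, 0.998, 0.057, 0.0]
wrist_force: [-11.2, 4.0, 36.6]
opening: 0.0004
finger_force: 18.1
```

```bash
python3 snap.py w8 | head -1
python3 - <<'E'
from h import *
f=np.load("w7.npz")["f"].astype(int)
for c in (285,320): print(c,[(r,*f[r,c]) for r in range(150,300,4)])
for r in (190,200,215,225,235,245): print(r,[(c,f[r,c].sum()//3) for c in range(250,396,5)])
E
```

```text
18.7 [ 0.5225 -0.2046  0.0581] [[0.994, 0.113, 0.0], [0.113, -0.994, 0.001]] 0.0004008603148456251 [-11.24   4.    36.61]
285 [(150, np.int64(35), np.int64(42), np.int64(68)), (154, np.int64(34), np.int64(41), np.int64(68)), (158, np.int64(37), np.int64(42), np.int64(69)), (162, np.int64(37), np.int64(43), np.int64(70)), (166, np.int64(38), np.int64(43), np.int64(69)), (170, np.int64(38), np.int64(44), np.int64(70)), (174, np.int64(36), np.int64(43), np.int64(68)), (178, np.int64(36), np.int64(42), np.int64(68)), (182, np.int64(63), np.int64(65), np.int64(83)), (186, np.int64(182), np.int64(174), np.int64(172)), (190, np.int64(186), np.int64(178), np.int64(175)), (194, np.int64(186), np.int64(178), np.int64(175)), (198, np.int64(185), np.int64(177), np.int64(174)), (202, np.int64(174), np.int64(166), np.int64(164)), (206, np.int64(188), np.int64(180), np.int64(178)), (210, np.int64(186), np.int64(177), np.int64(175)), (214, np.int64(180), np.int64(172), np.int64(168)), (218, np.int64(186), np.int64(178), np.int64(176)), (222, np.int64(186), np.int64(179), np.int64(176)), (226, np.int
[... 6026 characters left out ...]
, np.int64(43)), (390, np.int64(43)), (395, np.int64(67))]
245 [(250, np.int64(68)), (255, np.int64(44)), (260, np.int64(44)), (265, np.int64(175)), (270, np.int64(174)), (275, np.int64(177)), (280, np.int64(111)), (285, np.int64(92)), (290, np.int64(93)), (295, np.int64(93)), (300, np.int64(93)), (305, np.int64(92)), (310, np.int64(93)), (315, np.int64(93)), (320, np.int64(93)), (325, np.int64(93)), (330, np.int64(92)), (335, np.int64(93)), (340, np.int64(93)), (345, np.int64(93)), (350, np.int64(93)), (355, np.int64(93)), (360, np.int64(170)), (365, np.int64(176)), (370, np.int64(178)), (375, np.int64(48)), (380, np.int64(43)), (385, np.int64(44)), (390, np.int64(67)), (395, np.int64(68))]
```

>>> arm_command([
  {"claw": -1, "translation": [0, 0, -0.002], "roll": 0},
  {"claw": -1, "translation": [0, 0, -0.006], "roll": 0},
  {"claw": -1, "translation": [0, 0, -0.015], "roll": 0},
  {"claw": -1, "translation": [0, 0, -0.03], "roll": 0},
  {"claw": -1, "translation": [0, 0, -0.043], "roll": 0},
  {"claw": -1, "translation": [0, 0, -0.0485], "roll": 0},
  {"claw": -1, "translation": [0, 0, -0.0485], "roll": 0},
  {"claw": -1, "translation": [0, 0, -0.0485], "roll": 0},
  {"claw": -1, "translation": [0, 0, -0.0485], "roll": 0},
  {"claw": -1, "translation": [0, 0, -0.0485], "roll": 0},
])

```text
t: 19.75
eef_pos: [0.5221, -0.2045, 0.1043]
tool_rot: [-0.0, 0.998, 0.057, -0.0]
wrist_force: [0.5, 0.2, -1.1]
opening: 0.0005
finger_force: 0.0
```

```bash
python3 snap.py w9|head -1
python3 - <<'E'
from pnp import *
def edges(v,th=14):
    d=np.abs(np.diff(v.astype(int))); return [(i,int(v[max(i-2,0)]),int(v[min(i+3,len(v)-1)])) for i in range(1,len(d)-1) if d[i]>th and d[i]>=d[i-1] and d[i]>d[i+1]]
for n in ("w7","w9"):
    f=np.load(n+".npz")["f"].mean(2)
    for c in (290,320,345): print(n,"col",c,[(r+170,a,b) for r,a,b in edges(f[170:300,c],4)])
    for r in (226,236,240,250,256,262): print(n,"row",r,[(c+255,a,b) for c,a,b in edges(f[r,255:390])])
E
```

```text
19.75 [ 0.5221 -0.2045  0.1043] [[0.994, 0.114, -0.001], [0.114, -0.994, -0.0]] 0.00047845233758019793 [ 0.55  0.24 -1.13]
w7 col 290 [(182, 49, 160), (186, 151, 179), (214, 176, 179), (229, 180, 92), (265, 100, 136)]
w7 col 320 [(182, 54, 168), (186, 154, 87), (191, 87, 85), (196, 85, 42), (220, 35, 92), (257, 99, 35), (268, 36, 150), (272, 153, 35), (281, 35, 99), (292, 99, 181)]
w7 col 345 [(182, 57, 155), (186, 147, 166), (229, 180, 92), (264, 99, 136)]
w7 row 226 [(262, 44, 179), (300, 180, 99), (336, 99, 180), (374, 178, 44)]
w7 row 236 [(262, 44, 177), (280, 167, 93), (356, 94, 164), (373, 179, 45)]
w7 row 240 [(262, 43, 176), (280, 165, 93), (356, 93, 165), (373, 179, 44)]
w7 row 250 [(263, 43, 178), (277, 177, 93), (358, 93, 177), (373, 177, 44)]
w7 row 256 [(263, 44, 178), (277, 177, 99), (359, 98, 178), (373, 177, 44)]
w7 row 262 [(263, 43, 177), (277, 177, 98), (304, 99, 35), (332, 34, 104), (359, 98, 178), (366, 176, 115), (370, 116, 110), (373, 159, 44), (385, 44, 68)]
w9 col 290 [(182, 49, 162), (186, 160, 179), (214, 176, 180), (223, 180, 91), (284, 110, 130)]
w9 col 
[... 306 characters left out ...]
9, 44)]
w9 row 236 [(263, 44, 180), (280, 164, 96), (356, 96, 168), (374, 178, 44)]
w9 row 240 [(263, 44, 179), (280, 165, 100), (357, 100, 167), (374, 177, 45)]
w9 row 250 [(263, 43, 178), (280, 165, 100), (301, 101, 36), (335, 36, 101), (357, 101, 169), (373, 178, 44)]
w9 row 256 [(263, 44, 177), (280, 165, 100), (301, 101, 36), (306, 36, 150), (310, 151, 78), (313, 70, 150), (317, 151, 85), (320, 71, 150), (324, 153, 85), (327, 71, 148), (331, 153, 36), (335, 36, 100), (357, 99, 169), (373, 178, 43)]
w9 row 262 [(263, 43, 176), (280, 167, 100), (301, 101, 37), (315, 106, 36), (322, 37, 104), (326, 108, 51), (335, 35, 100), (356, 101, 164), (367, 176, 116), (370, 119, 132), (373, 139, 43)]
```

Run:
```python
from h import *
from rig import optics
def dk(p): 
    c,s=np.cos(.113),np.sin(.113); return np.round((p[:,:2]-[.476,-.21])@np.array([[c,-s],[s,c]]),4).tolist()
a=np.load("w9.npz");f=a["f"].mean(2); print([round(x) for x in f[226:246,290]])
print("top z=.05",dk(cast(a["K"],a["T"],[[280,235.5],[357,235.5]],.05)),"catch top",dk(cast(a["K"],a["T"],[[320,191],[320,196.5]],.039)))
b=np.load("w7.npz");print("catch top before",dk(cast(b["K"],b["T"],[[320,191],[320,196.5]],.039)))
# bystanders: change between start and now in the fixed views
for n in ("scene","side"):
    d=cv2.absdiff(optics.get_image(n)["frame"],np.load(n+"0.npz")["frame"]).max(2)
    k,_,st,ce=cv2.connectedComponentsWithStats((d>60).astype(np.uint8)); print(n,[(s[:5].tolist()) for s in st[1:] if s[4]>15])
```

```text
[92, 92, 91, 92, 92, 92, 92, 92, 92, 93, 96, 98, 101, 101, 102, 101, 101, 101, 101, 101]
top z=.05 [[0.0584, 0.0252], [0.0585, -0.0241]] catch top [[0.0856, -0.0004], [0.082, -0.0004]]
catch top before [[0.0858, -0.0007], [0.0822, -0.0007]]
scene [[413, 0, 30, 46, 1141], [509, 7, 28, 124, 1198], [535, 26, 6, 12, 32], [492, 29, 23, 18, 297], [335, 43, 92, 130, 3496], [462, 64, 5, 15, 56], [483, 133, 38, 40, 381], [474, 143, 13, 5, 38], [449, 145, 11, 2, 16], [425, 147, 27, 7, 148], [428, 171, 18, 51, 491], [345, 174, 22, 14, 222], [369, 179, 13, 9, 56], [333, 186, 12, 6, 45], [360, 188, 12, 9, 63], [479, 190, 14, 35, 245], [334, 193, 27, 27, 280], [450, 205, 3, 17, 28], [420, 224, 14, 9, 84], [340, 229, 51, 28, 652], [407, 236, 20, 46, 526], [436, 239, 10, 14, 36], [475, 242, 7, 25, 41], [263, 276, 44, 28, 500], [452, 299, 21, 8, 81], [391, 332, 9, 17, 77]]
side [[321, 0, 148, 138, 5285], [484, 0, 10, 30, 146], [525, 57, 24, 19, 255], [477, 61, 38, 23, 129], [498, 67, 24, 9, 42], [464, 69, 12, 10, 65], [451, 87, 22, 11, 82], [530, 92, 8, 33, 84], [513, 101, 12, 49, 224], [447, 102, 22, 16, 155], [478, 107, 17, 47, 172], [452, 123, 6, 18, 79], [334, 139, 22, 7, 110], [333, 150, 29, 15, 128], [496, 153, 16, 12, 61], [485, 155, 30, 61, 957], [538, 155, 13, 30, 108], [468, 160, 14, 14, 51], [483, 165, 6, 39, 71], [326, 166, 23, 14, 200], [341, 181, 8, 18, 103], [336, 210, 48, 18, 487], [522, 216, 19, 13, 77], [330, 223, 44, 8, 60], [498, 222, 22, 3, 37], [537, 223, 12, 20, 81], [453, 251, 11, 8, 39], [288, 261, 42, 10, 376], [294, 272, 7, 7, 19], [314, 272, 14, 7, 63], [325, 272, 11, 10, 73], [289, 279, 35, 3, 47], [445, 281, 23, 13, 79], [474, 295, 12, 4, 19]]
```

The pack is seated flat with its origin at x ≈ 3.5 mm and its top at 50 mm. The catch is back over the ledge, and the dish, bottle, syringe and timer show no change.

```bash
python3 -c "
from rig import workorder; print(workorder.finish_job())"
```

```text
the job is handed in; nothing more can be done
None
```

The battery pack is clipped flat in the dock, toe under the lip and the spring catch back over its ledge. The dish, bottle, syringe and timer show no change; I didn't check the pen separately. The job is handed in at about 20 s, no verdict returned.

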